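# Lock a resin build platform in its finishing base with the square key

## Robot

A 7-joint arm with a two-finger parallel gripper is mounted at the origin on the work surface. World frame = base frame: x ahead of the robot, y to its left, z up, the work surface at z = 0. Lengths are in m, angles in rad, forces in N, time in s.
With the tool pointing down it reaches from about 0.425 to 0.925 m from the base axis. Payload 6.8 kg.
Tool frame: the origin (TCP) lies midway between the tips of the shut fingers; the grasp point (between the pads) lies tcp_to_grasp behind it (tcp_to_grasp is the distance from the TCP to the grasp point, in m); x points along the fingers, y is the direction in which the jaws open and shut, and the axes are right-handed (so a half turn about x gives the same grasp; the last joint's range is limited). The gripper opens to 85 mm and grips with 20 to 120 N. Pads are 22 mm wide; open, the fingers measure 114 mm over their backs; the gripper's body (76 mm by 85 mm) begins 54 mm behind the grasp point. The pads swing forward as they close: fully open they stand 13 mm farther back than shut.
Start: joints at [1.184, 0.477, 0.022, 1.555, -0.011, 1.109, -0.083], TCP at [0.186, -0.649, 0.231] pointing down, gripper open.
Joint ranges: [-2.96, 2.96], [-0.34, 2.1], [-1.41, 1.46], [0.24, 2.44], [-1.37, 4.51], [0.17, 1.92], [-2.96, 2.96]. Speed limits (rad/s): [2.39, 2.39, 3.14, 3.14, 3.14, 3.14, 3.14].

## Interface

Orientations are given as a unit quaternion [x, y, z, w].
In Python, from rig import * gives the robot as it stands.
- The arm moves only by the shell command python3 -m jog 'ROWS'. ROWS is JSON, a list of rows, each a list of 5 numbers: the shift along the tool's x, y, z in units of 150 mm (1.0 is 150 mm), then the turn about the tool's x in units of 0.5 rad (1.0 is 0.5 rad), then the opening, from 0 (shut) to 1 (fully open). In form: [[x, y, z, spin, fingers], ...]. A call has 1 to 20 rows; each row is the pose to reach, as a shift and turn from the pose commanded when the call began, along the tool's axes at that moment; what a row does not reach only later rows make up. A row lasts 1/12 s, in which the tool goes at most 41.7 mm and 7.16 degrees, less where a joint would pass 70% of its speed; a pose out of reach is approached as far as the arm can. A call with a number of a shift or a turn outside -1 to 1 is refused whole. A call with a gripper value outside its range is refused whole. The fingers move at their own pace and stop on an object; the grip force is fixed at half the most. Time passes only in rows, so rows that repeat a pose let the fingers close. It gives the time, the measured TCP pose, the force and the opening at its end, in the units of the state.
- sense(): the state, without advancing time (a new reading comes with each control period).
- capture(name): name is "side" or "top"; returns the picture (384x512x3 uint8, red, green, blue); there is no depth.
- get_calibration(name): a dict with "intrinsics" (3x3 intrinsics, pixels), "distortion" ([k1, k2, p1, p2, k3] as OpenCV has them; the pictures are not rectified), "T" (4x4, takes a point from camera to world coordinates). Camera axes: x right, y up, looking along -z (the intrinsics and any distortion apply to the point x, -y, -z); pixel columns grow to the right and rows downward; lengths in m; the calibration is good to about 2 mm. A picture is of the moment at which its call begins. get_calibration takes no time and is no camera call.
- sign_off(): hands the job in, once; it reports no verdict.
The state is a dict: "time_s": time; "q": joint angles; "dq": joint speeds; "joint_torque": joint torques, N m; "eef_pos": TCP position; "eef_rot": TCP orientation; "force": force on the tool from outside, world axes, zero at the start; "moment": the same for the moment, N m; "opening": finger opening in m.
Only numpy, scipy, OpenCV 4.12 (cv2) and the standard library are available. Lean on these libraries where they do the work, as an engineer would, in place of code of your own. Each camera call takes 0.05 s, during which the arm holds its last target. There are 200 camera calls.

## Task

Lock the build platform down: lift the steel T-handled square key out of its black holder, put it into the square hole at the bottom of the clamp cover's slot (feel for the hole along the slot with only gentle pressure), push it fully home and turn it clockwise, with the key only, until the clamp comes to its stop, without wrenching it. Leave the key standing upright, fully home in the clamp, let go, and leave the clamp cover, the swing finger and the other things on the bench alone.

Things in the scene. Friction and masses are not known exactly. Their poses are not given: they have to be found in the camera images.
- key_center (a point): Centre of the loose steel T-handled square key (120 g), 34 mm above its foot. Shank 12 mm square (stepped down to 10 mm over its lowest 3 mm), up to the hub (22 x 14 mm in x, y; 40 to 56 mm above the foot); on top a cross bar 60 mm long (key x), 14 mm wide (y), 12 mm high, its middle 28 mm above this point. z runs up the key; the square's sides are parallel to x and y. It starts upright in its holder.
- holder_mouth (a point): Centre of the square mouth in the top of the fixed black key holder, a block 56 x 56 x 30 mm. Hole 14.5 mm square, 24 mm deep, sides parallel to x and y. The key stands in it, foot at the bottom, its bar along the holder's x within about 0.05 rad.
- clamp_base: The fixed finishing base with swing clamp. Origin on the bench under the slot centre, z up. Base plate from x -75 to +75, y -59 to +181 mm; the clamp cover, 150 x 118 mm, is centred over the origin, its top 45 mm up. The build platform lies from y +64 to +177 mm, top 26 mm up, grey prints on it up to 48 mm up.
- slot (a point): Centre of the slot in the cover, at the cover's top; axes as the base. Slot 52 (x) by 26 mm (y); 10 mm below is the flat face of the drive with a square hole 13.5 mm wide, 14 mm deep, 1 mm chamfer. The hole is at y = 0 but 4.5 to 14 mm from this centre towards +x or -x: not measured, feel or look for it; it stays there. Key fully home: foot 24 mm below this point, key_center 10 mm above it.
- drive (a joint): Angle of the drive, rad, growing clockwise from above. Starts at 0.1 to 0.5, hard stop at 1.6 (locked). The hole's sides are parallel to the base's x and y at 0 and turn with it. Its flat finger, 95 mm long from the axis and 28 to 34 mm above the bench, points to the base's -x at 0 and to +y, over the platform, when locked. Turning takes about 0.12 N m; it stays where left.
- bottle: Bystander: white wash bottle, 68 mm across, 170 mm tall, standing; origin at its underside or on its axis. Leave it alone.
- jar: Bystander: amber jar, 72 mm across, 85 mm tall, standing; origin at its underside or on its axis. Leave it alone.
- scraper: Bystander: spatula 200 mm long, lying flat; origin at its underside or on its axis. Leave it alone.
- brush: Bystander: brush 170 mm long, lying flat; origin at its underside or on its axis. Leave it alone.
- print_a: Bystander: small grey printed spool, 32 mm across, 30 mm tall, standing; origin at its underside or on its axis. Leave it alone.
- print_b: Bystander: grey printed ring, 44 mm across, 14 mm tall, lying flat; origin at its underside or on its axis. Leave it alone.
Mind the look-alikes: they are no part of the job. Leave any red or yellow look-alike of the part that bears key_center alone. There is more than one size of the part that bears holder_mouth; the job needs the larger.

How it is judged:
On the way, in this order (a step that is already met when the one before it is completed fails the run):
1. the key is lifted clear of its holder (z of key_center in the frame of holder_mouth above 0.04 m), for 0.1 s.
2. the key is fully home in the drive's square hole, before the drive has been turned far (z of key_center in the frame of slot below 0.0135 m and x of key_center in the frame of slot between -0.018 and 0.018 m and y of key_center in the frame of slot between -0.006 and 0.006 m and angle between key_center's own z axis and vertical below 0.12 rad and value of joint drive below 0.9 rad), for 0.1 s.
At the end, for the whole second after the job is handed in: The drive is turned clockwise to its stop (joint above 1.5 of 1.6 rad), the key stands in it fully home (foot within 3.5 mm of the hole's bottom), upright within 0.12 rad, at rest and released (z of key_center in the frame of slot below 0.0135 m and x of key_center in the frame of slot between -0.018 and 0.018 m and y of key_center in the frame of slot between -0.006 and 0.006 m and angle between key_center's own z axis and vertical below 0.12 rad and value of joint drive above 1.5 rad and linear speed of key below 0.02 m/s); the robot touches nothing.
It fails at once if the key is pressed on the clamp with more than 40 N while not yet in the hole ((contact force between key and drive above 40 N or contact force between key and clamp_base above 40 N) and z of key_center in the frame of slot above 0.02 m).
It fails at once if the key is wrenched or jammed in the clamp with more than 90 N (contact force between key and drive above 90 N or contact force between key and clamp_base above 90 N).
It fails at once if the gripper or arm pushes on the clamp base, its cover or its finger (over 5 N) (contact force between any of the fingers, the arm and drive above 5 N or contact force between any of the fingers, the arm and clamp_base above 5 N).
It fails at once if a bystander is moved more than 30 mm (distance of any of bottle, jar, scraper, brush, print_a, print_b from where it was at the start of the episode above 0.03 m).
It also fails if it takes over 72 s, if anything falls off the work surface, if the arm or the gripper's body presses on something with over 40 N, if the wrist force passes 120 N, or if a joint passes its speed limit or range.

## Working session

There is one attempt and no reset: what is moved stays moved. The work goes in short steps, Python scripts to look and compute and a shell command to move; the robot and the scene stay as the last step left them, time stands still between calls to the robot, and variables do not carry over. Pictures are saved under pics/ and viewed, about 8 in all and at most 12, crops included, and the job is handed in when it is done.

```bash
ls; mkdir -p pics; python3 - <<'E'
from rig import *
import cv2
for n in("side","top"):
    im=capture(n); cv2.imwrite(f"pics/{n}0.png",cv2.cvtColor(im,cv2.COLOR_RGB2BGR))
    c=get_calibration(n); print(n,c)
s=sense(); print(s)
E
```

```text
pics
side {'intrinsics': array([[371.52547823,   0.        , 252.35828044],
       [  0.        , 371.52547823, 194.68658684],
       [  0.        ,   0.        ,   1.        ]]), 'distortion': array([0.01110864, 0.        , 0.        , 0.        , 0.        ]), 'T': array([[ 0.9148164 ,  0.29941868, -0.27103397,  0.2785329 ],
       [-0.40349406,  0.6486415 , -0.6453346 , -0.65680348],
       [-0.01742136,  0.69972327,  0.71420154,  0.79004263],
       [ 0.        ,  0.        ,  0.        ,  1.        ]])}
top {'intrinsics': array([[435.37369896,   0.        , 257.17990374],
       [  0.        , 435.37369896, 192.81038382],
       [  0.        ,   0.        ,   1.        ]]), 'distortion': array([-0.13861784,  0.        ,  0.        ,  0.        ,  0.        ]), 'T': array([[ 0.01559342,  0.99917696, -0.03744655,  0.50274476],
       [-0.99974752,  0.01497446, -0.01675292, -0.00889692],
       [-0.01617838,  0.03769833,  0.99915819,  1.19624001],
       [ 0.        ,  0.        ,  0.        ,  1.        ]])}
{'time_s': 0.1, 'q': array([ 1.18389413,  0.47772497,  0.02233213,  1.55634382, -0.01151378,
        1.10930662, -0.08307734]), 'dq': array([-0.00116031, -0.00163963,  0.00207674, -0.00253985, -0.0011993 ,
       -0.00098312,  0.0005846 ]), 'joint_torque': array([ 4.81621057e-03, -5.97756422e+01,  1.61371775e+00, -2.81953794e+01,
        1.27825429e-02,  5.00193695e-03,  2.88025501e-05]), 'eef_pos': array([ 0.1856156 , -0.64842235,  0.23042138]), 'eef_rot': array([-0.70012756, -0.09884182,  0.70036227, -0.09769536]), 'force': array([-0.22371504,  0.48047526, -0.05886866]), 'moment': array([-0.01132752, -0.01387099, -0.01283916]), 'opening': 0.08562745984143728}
```

View pics/top0.png

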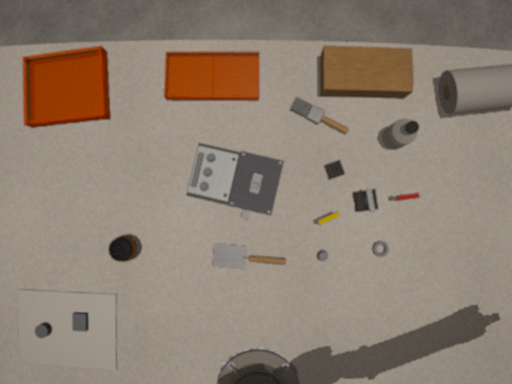

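View pics/side0.png

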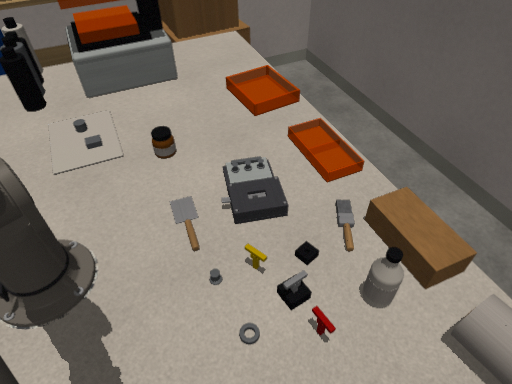

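Candidates for the key in top view are the steel T in the larger black block (367,200), a yellow T (328,217) and a red T (404,197). The smaller empty block is at (334,170). I choose the one at (367,200). The clamp slot is at about (257,183). A close crop will check this.

```bash
python3 - <<'E'
import cv2,numpy as np
t=cv2.imread("pics/top0.png");s=cv2.imread("pics/side0.png")
f=lambda i,x,y,w,h:cv2.resize(i[y:y+h,x:x+w],(400,300),interpolation=cv2.INTER_CUBIC)
a=np.vstack([np.hstack([f(t,340,177,60,45),f(t,220,150,80,60)]),np.hstack([f(s,264,262,60,45),f(s,214,172,80,60)])])
cv2.imwrite("pics/crop1.png",a)
E
```

```text
(no output)
```

View pics/crop1.png

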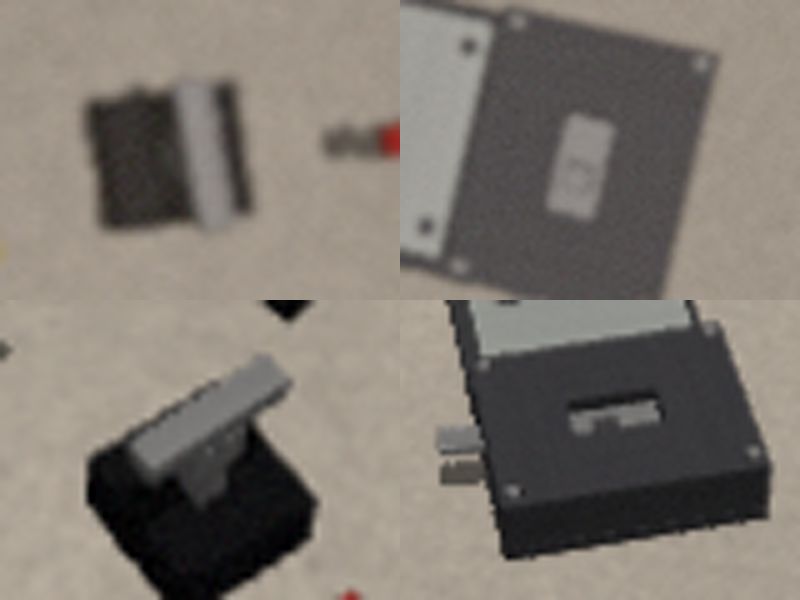

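The crop confirms the steel T in the larger black block. The bar is at about (370.8,200.2) in top view. The hole shows at about (255.6,185.6), on the robot side of the slot centre, and the finger tip is at (244,214). Now I'll measure.

```bash
cat > h.py <<'E'
import numpy as np,cv2
from rig import *
def ray(n,px,z):
    c=get_calibration(n);u=cv2.undistortPoints(np.array(px,float).reshape(-1,1,2),c["intrinsics"],c["distortion"])[:,0]
    d=np.c_[u[:,0],-u[:,1],-np.ones(len(u))]@c["T"][:3,:3].T;o=c["T"][:3,3]
    return o+d*((z-o[2])/d[:,2])[:,None]
def proj(n,P):
    c=get_calibration(n);p=(np.array(P,float)-c["T"][:3,3])@c["T"][:3,:3]
    return cv2.projectPoints(p*[1,-1,-1],np.zeros(3),np.zeros(3),c["intrinsics"],c["distortion"])[0][:,0]
E
python3 - <<'E'
from h import *
import rig; print([k for k in dir(rig) if not k.startswith('_')]); 
try: print(tcp_to_grasp)
except Exception as e: print(e)
cr=lambda pts,s,x,y:(np.array(pts,float)+.5)/s-.5+[x,y]
scr=cr([(517,21),(702,63),(460,265)],5,220,150)
P=ray("top",scr,.045); c=(P[1]+P[2])/2; d=P[0]-P[2]; yaw=np.arctan2(d[1],d[0]); e=P[0]-P[1]
print("centre",c,"yaw",yaw, np.arctan2(-e[0],e[1]),"spacing",np.linalg.norm(d),np.linalg.norm(e))
h=ray("top",cr([(578,178)],5,220,150),.035)[0]; R=np.array([[np.cos(yaw),-np.sin(yaw)],[np.sin(yaw),np.cos(yaw)]])
print("hole base",(h-c)[:2]@R)
t=cv2.imread("pics/top0.png").astype(int); g=t.sum(2)/3
# bar
x0,y0=350,183; sub=t[y0:219,x0:384]; 
k=np.array([206/6.667,0])
big=cv2.resize(t[180:222,345:390].astype(np.uint8),None,fx=9,fy=9,interpolation=cv2.INTER_CUBIC)
big2=cv2.resize(t[172:224,230:276].astype(np.uint8),None,fx=11,fy=11,interpolation=cv2.INTER_CUBIC)
H=max(big.shape[0],big2.shape[0]);pad=lambda i:np.pad(i,((0,580-i.shape[0]),(0,0),(0,0)))
cv2.imwrite("pics/c2.png",np.hstack([pad(big)[:, :390],pad(big2)[:, :410]]))
E
```

```text
['Unreachable', 'capture', 'get_calibration', 'sense', 'sign_off', 'tcp_to_grasp']
0.0187
centre [ 0.57690095 -0.1981981   0.045     ] yaw -0.22026644215338645 -0.20537770077055487 spacing 0.13344514351691614 0.10150781909532229
hole base [-0.00703289 -0.00123196]
```

View pics/c2.png

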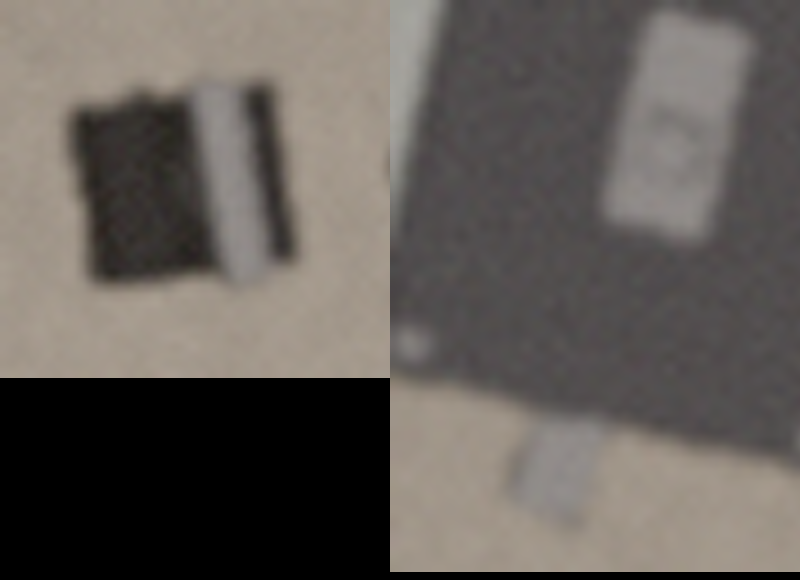

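```bash
python3 - <<'E'
from h import *
cr=lambda pts,s,x,y:(np.array(pts,float)+.5)/s-.5+[x,y]
P=ray("top",cr([(117,21),(302,63),(60,265)],5,220,150),.045); c=(P[1]+P[2])/2; d=P[0]-P[2]; yaw=np.arctan2(d[1],d[0]); e=P[0]-P[1]; yaw2=np.arctan2(-e[0],e[1])
print("centre",c,"yaw",yaw,yaw2,"spacing",np.linalg.norm(d),np.linalg.norm(e))
yaw=(yaw+yaw2)/2
R=np.array([[np.cos(yaw),-np.sin(yaw)],[np.sin(yaw),np.cos(yaw)]])
S=ray("top",cr(np.array([(648,8),(755,38),(708,245),(600,218)])-[390,0],11,230,172),.045); print("slot",S.mean(0), "yaw", [np.arctan2(*(S[a]-S[b])[[1,0]]) for a,b in((0,3),(1,2))])
h=ray("top",cr([(672-390,148)],11,230,172),.035)[0]; print("hole",h,"base",(h-c)[:2]@R)
F=ray("top",cr(np.array([(545,510),(574,419)])-[390,0],11,230,172),.034); Fb=(F-c)[:,:2]@R;print("finger base",Fb)
b=np.array([-.009,0]); 
for q in(Fb[0]-(h-c)[:2]@R, Fb[0]-Fb[1]): print("drive",np.arctan2(q[1],-q[0]),np.linalg.norm(q))
B=ray("top",cr([(192,84),(240,80),(272,275),(230,283)],9,345,180),.074)
for a,b in((0,1),(3,2),(0,3),(1,2)): v=B[b]-B[a]; print(np.linalg.norm(v),np.degrees(np.arctan2(v[1],v[0])))
print("key",B.mean(0)); print("side px",proj("side",[B.mean(0),c,h]))
from scipy.spatial.transform import Rotation as Ro
print(Ro.from_quat(sense()["eef_rot"]).as_matrix())
E
```

```text
centre [0.57351276 0.01442468 0.045     ] yaw -0.21174893431981523 -0.21047593972463052 spacing 0.13320354620129515 0.10086851013006667
slot [0.57156003 0.01471516 0.045     ] yaw [np.float64(-0.20824217972450887), np.float64(-0.20770729765712004)]
hole [0.56706441 0.01623748 0.035     ] base [-0.00668505  0.00042131]
finger base [[-0.09922444  0.01071291]
 [-0.07613343  0.00882698]]
drive 0.11075807087388864 0.09310991966167537
drive 0.0814929312512431 0.023167901569429362
0.014100294381753427 -84.4152029189478
0.012509627313278376 -78.67502884420237
0.0583047048592402 -168.61194579563536
0.05691301584964131 -170.1407492485844
key [ 0.53158231 -0.28414649  0.074     ]
side px [[294.77333565 277.8566659 ]
 [256.62207828 193.83874742]
 [254.31490006 196.58233798]]
[[-5.54028040e-04  2.75248041e-01 -9.61373085e-01]
 [ 1.55947853e-03 -9.61371826e-01 -2.75248579e-01]
 [-9.99998631e-01 -1.65173611e-03  1.03383540e-04]]
```

Both views agree. Key centre is about (0.532,-0.284) with its bar at 10.6°. The hole is about (0.567,0.016), with its sides at -0.31 rad (drive about 0.1). I'll grasp with a small spin, turn CCW about 62° before insertion, then CW, which keeps joint 7 in range.

```bash
python3 -m jog '[[0,-0.57,-1,0,1],[0,-0.57,-1,0,1],[0,-0.57,-1,0,1],[0,-0.57,-1,0,1],[0,-0.57,-1,0,1]]'; python3 -m jog '[[0,-0.57,-1,0,1],[0,-0.57,-1,0,1],[0,-0.57,-1,0,1],[0,-0.57,-1,0,1],[0,-0.57,-1,0,1]]';python3 -m jog '[[0,-0.56,-0.886,0.19,1],[0,-0.56,-0.886,0.19,1],[0,-0.56,-0.886,0.19,1],[0,-0.56,-0.886,0.19,1],[0,-0.56,-0.886,0.19,1],[0,-0.56,-0.886,0.19,1],[0,-0.56,-0.886,0.19,1],[0,-0.56,-0.886,0.19,1]]'
cat >> h.py <<'E'
from scipy.spatial.transform import Rotation as Ro
def st(target=None):
    s=sense();R=Ro.from_quat(s["eef_rot"]).as_matrix()
    print("t",round(s["time_s"],2),"pos",s["eef_pos"].round(4),"yang",np.degrees(np.arctan2(R[1,1],R[0,1])).round(2),"down",R[:,0].round(3),"F",s["force"].round(1),"M",s["moment"].round(2),"op",round(s["opening"],4),"q7",s["q"][6].round(2))
    if target is not None: print("units",(R.T@(np.array(target)-s["eef_pos"])/.15).round(3))
    return s,R
E
python3 -c "
from h import *
st([.5316,-.2841,.045])"
```

```text
time_s: 0.52
eef_pos: [0.3139, -0.5186, 0.231]
eef_rot: [0.701, 0.103, -0.698, 0.101]
force: [1.5, 1.5, -0.3]
opening: 0.0852
time_s: 0.93
eef_pos: [0.4336, -0.3944, 0.2312]
eef_rot: [0.701, 0.103, -0.698, 0.101]
force: [0.7, 0.4, 0.0]
opening: 0.0856
time_s: 1.6
eef_pos: [0.5305, -0.2864, 0.231]
eef_rot: [-0.704, -0.064, 0.705, -0.064]
force: [-0.6, -0.8, 0.3]
opening: 0.0854
t 1.6 pos [ 0.5305 -0.2864  0.231 ] yang -79.61 down [-0.001 -0.001 -1.   ] F [-0.6 -0.8  0.3] M [-0.01 -0.02  0.04] op 0.0854 q7 -1.05
units [ 1.24  -0.014 -0.011]
```

```bash
python3 -m jog '[[0.25,-0.014,-0.011,0,1],[0.5,-0.014,-0.011,0,1],[0.7,-0.014,-0.011,0,1],[0.85,-0.014,-0.011,0,1],[0.85,-0.014,-0.011,0,1],[0.85,-0.014,-0.011,0,1]]'; python3 -c "
from h import *
st([.5316,-.2841,.045])
a=capture('side')[230:350,220:380];b=capture('top')[150:270,290:450]
cv2.imwrite('pics/g.png',cv2.resize(np.hstack([a,b])[:,:,::-1],(800,300),interpolation=cv2.INTER_CUBIC))"
```

```text
time_s: 2.1
eef_pos: [0.5315, -0.2834, 0.1032]
eef_rot: [-0.703, -0.064, 0.705, -0.064]
force: [0.2, 0.4, 1.0]
opening: 0.0853
t 2.1 pos [ 0.5315 -0.2834  0.1032] yang -79.59 down [-0.003  0.001 -1.   ] F [0.2 0.4 1. ] M [-0.05 -0.02  0.06] op 0.0853 q7 -1.08
units [ 0.388  0.005 -0.001]
```

View pics/g.png

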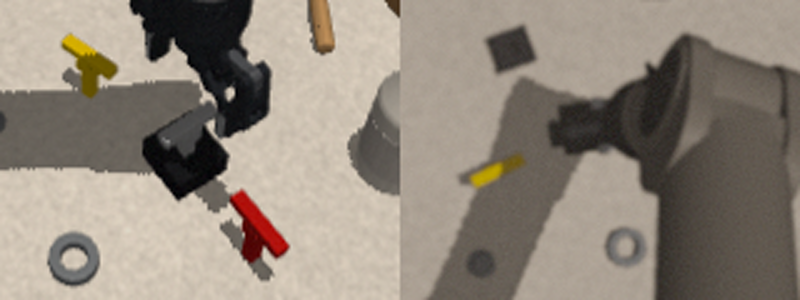

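The side crop shows the open fingers above and either side of the steel bar at (190,125), with the red and yellow keys clear. I'll descend and grip.

```bash
python3 -m jog '[[0.15,0,0,0,1],[0.28,0,0,0,1],[0.388,0,0,0,1],[0.388,0,0,0,1],[0.388,0,0,0,1]]'; python3 -c "
from h import *
st([.5316,-.2841,.045])"; python3 -m jog '[[0,0,0,0,0],[0,0,0,0,0],[0,0,0,0,0],[0,0,0,0,0],[0,0,0,0,0],[0,0,0,0,0],[0,0,0,0,0],[0,0,0,0,0],[0,0,0,0,0],[0,0,0,0,0]]'; python3 -c "
from h import *
st([.5316,-.2841,.045])"
```

```text
time_s: 2.62
eef_pos: [0.5336, -0.2829, 0.0469]
eef_rot: [0.705, 0.064, -0.704, 0.065]
force: [0.9, 0.2, -0.1]
opening: 0.0851
t 2.62 pos [ 0.5336 -0.2829  0.0469] yang -79.49 down [ 0.001 -0.001 -1.   ] F [ 0.9  0.2 -0.1] M [-0.05 -0.02  0.02] op 0.0851 q7 -1.1
units [0.013 0.005 0.015]
time_s: 3.45
eef_pos: [0.5334, -0.2829, 0.046]
eef_rot: [0.704, 0.064, -0.704, 0.065]
force: [-0.3, -2.3, 4.4]
opening: 0.013
t 3.45 pos [ 0.5334 -0.2829  0.046 ] yang -79.49 down [ 0.001 -0.001 -1.   ] F [-0.3 -2.3  4.4] M [-0.49  0.08 -0.06] op 0.013 q7 -1.1
units [0.007 0.006 0.013]
```

```bash
python3 -m jog '[[-0.08,0,0,0,0],[-0.16,0,0,0,0],[-0.3,0,0,0,0],[-0.5,0,0,0,0],[-0.7,0,0,0,0],[-0.9,0,0,0,0],[-0.9,0,0,0,0],[-0.9,0,0,0,0]]'; python3 -c "
from h import *
st([.567,.0162,.18])
a=capture('side')[150:350,200:400]
cv2.imwrite('pics/l.png',cv2.resize(a[:,:,::-1],(600,600),interpolation=cv2.INTER_CUBIC))"
```

```text
time_s: 4.12
eef_pos: [0.5338, -0.2818, 0.1827]
eef_rot: [0.705, 0.065, -0.703, 0.065]
force: [-0.5, 0.2, -2.0]
opening: 0.013
t 4.12 pos [ 0.5338 -0.2818  0.1827] yang -79.44 down [ 0.003 -0.001 -1.   ] F [-0.5  0.2 -2. ] M [-0.03  0.03 -0.01] op 0.013 q7 -1.06
units [ 0.017 -1.913 -0.582]
```

View pics/l.png

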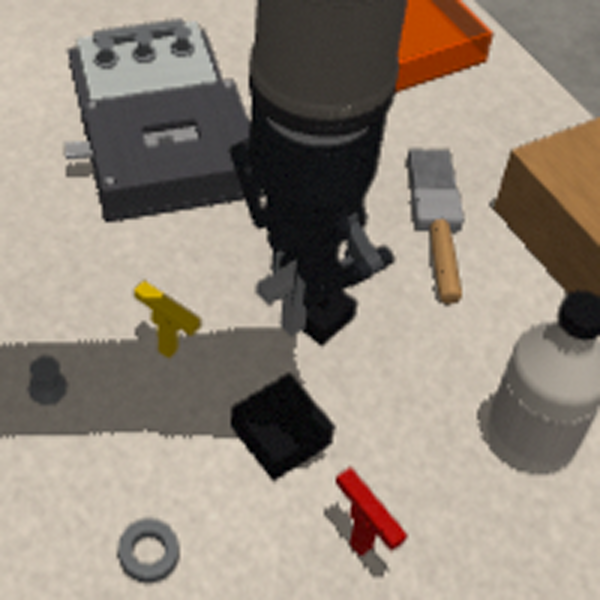

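Key held with its shank down, foot at full-frame (297.7,260), clear of the holder. Moving over the clamp.

```bash
python3 -m jog '[[0,-0.25,-0.08,-0.2,0],[0,-0.5,-0.15,-0.4,0],[0,-0.75,-0.22,-0.6,0],[0,-0.957,-0.291,-0.8,0],[0,-0.957,-0.291,-1,0],[0,-0.957,-0.291,-1,0],[0,-0.957,-0.291,-1,0]]'; python3 -c "
from h import *
st([.567,.0162,.16])"
```

```text
time_s: 4.75
eef_pos: [0.5484, -0.1332, 0.1791]
eef_rot: [-0.665, -0.237, 0.668, -0.236]
force: [-0.6, -0.8, -1.0]
opening: 0.0132
t 4.75 pos [ 0.5484 -0.1332  0.1791] yang -50.96 down [-0.003  0.    -1.   ] F [-0.6 -0.8 -1. ] M [-0.09  0.03 -0.01] op 0.0132 q7 -0.88
units [ 0.127 -0.695 -0.724]
```

```bash
python3 -m jog '[[0.03,-0.2,-0.2,-0.2,0],[0.06,-0.4,-0.4,-0.4,0],[0.09,-0.6,-0.6,-0.6,0],[0.127,-0.695,-0.724,-0.8,0],[0.127,-0.695,-0.724,-1,0],[0.127,-0.695,-0.724,-1,0]]'; python3 -m jog '[[0,0,0,-0.16,0],[0,0,0,-0.16,0],[0,0,0,-0.16,0],[0,0,0,-0.16,0]]'; python3 -c "
from h import *
s,R=st([.567,.0162,.16])
a=capture('side')
# predicted foot: shut-TCP z -> key lifted: foot is tcp z -0.040
p=s['eef_pos']+[0,0,-.040]; print(proj('side',[p]))
a=a[130:230,200:300]
cv2.imwrite('pics/m.png',cv2.resize(a[:,:,::-1],(600,600),interpolation=cv2.INTER_CUBIC))"
```

```text
time_s: 5.25
eef_pos: [0.5674, 0.0168, 0.1603]
eef_rot: [-0.586, -0.396, 0.587, -0.395]
force: [0.3, -0.4, -1.4]
opening: 0.0131
time_s: 5.58
eef_pos: [0.5679, 0.0144, 0.1613]
eef_rot: [-0.572, -0.416, 0.572, -0.416]
force: [0.6, 0.6, -0.5]
opening: 0.0129
t 5.58 pos [0.5679 0.0144 0.1613] yang -17.98 down [-0.001 -0.001 -1.   ] F [ 0.6  0.6 -0.5] M [-0.04  0.06 -0.04] op 0.0129 q7 -0.65
units [ 0.009 -0.009 -0.009]
[[254.42559433 174.36656341]]
```

View pics/m.png

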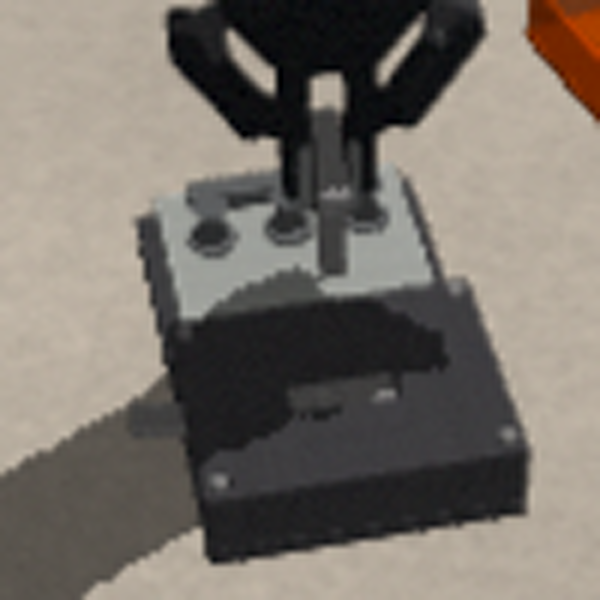

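Foot at full-frame (255.1,175.0) against a predicted (254.4,174.4), so the grasp offset is small. Descending into the slot, then feeling.

```bash
python3 -m jog '[[0.15,-0.009,-0.009,0,0],[0.3,-0.009,-0.009,0,0],[0.42,-0.009,-0.009,0,0],[0.5,-0.009,-0.009,0,0],[0.5,-0.009,-0.009,0,0],[0.5,-0.009,-0.009,0,0],[0.5,-0.009,-0.009,0,0]]'; python3 -c "
from h import *
st([.567,.0162,.08])"
```

```text
time_s: 6.22
eef_pos: [0.568, 0.018, 0.0876]
eef_rot: [0.571, 0.417, -0.57, 0.418]
force: [0.9, -0.2, -0.9]
opening: 0.0129
t 6.22 pos [0.568  0.018  0.0876] yang -17.64 down [ 0.002  0.    -1.   ] F [ 0.9 -0.2 -0.9] M [-0.03 -0.02 -0.04] op 0.0129 q7 -0.71
units [ 0.051 -0.003  0.013]
```

```bash
python3 -m jog '[[0.02,-0.003,0.012,0,0],[0.04,-0.003,0.012,0,0],[0.05,-0.003,0.012,0,0],[0.05,-0.003,0.012,0,0]]'; python3 -c "
from h import *
st([.567,.0162,.08])"; python3 -m jog '[[0.01,0,0,0,0],[0.02,0,0,0,0],[0.03,0,0,0,0],[0.03,0,0,0,0]]';  python3 -c "
from h import *
st([.567,.0162,.07])"
```

```text
time_s: 6.55
eef_pos: [0.5661, 0.0162, 0.079]
eef_rot: [-0.571, -0.418, 0.571, -0.418]
force: [-0.4, -1.0, -1.4]
opening: 0.0131
t 6.55 pos [0.5661 0.0162 0.079 ] yang -17.6 down [-0. -0. -1.] F [-0.4 -1.  -1.4] M [-0.01  0.   -0.02] op 0.0131 q7 -0.71
units [-0.007  0.006 -0.002]
time_s: 6.88
eef_pos: [0.566, 0.0163, 0.0742]
eef_rot: [-0.57, -0.418, 0.571, -0.418]
force: [0.8, 0.6, -0.3]
opening: 0.0132
t 6.88 pos [0.566  0.0163 0.0742] yang -17.59 down [-0. -0. -1.] F [ 0.8  0.6 -0.3] M [ 0.02  0.04 -0.05] op 0.0132 q7 -0.71
units [ 0.028  0.007 -0.001]
```

Foot is at about face height with no contact yet. Continuing in 1.5 mm steps.

```bash
python3 -m jog '[[0.005,0.003,0,0,0],[0.01,0.003,0,0,0],[0.01,0.003,0,0,0]]'; python3 -m jog '[[0.005,0,0,0,0],[0.01,0,0,0,0],[0.01,0,0,0,0]]';  python3 -c "
from h import *
st([.567,.0162,.07])"
```

```text
time_s: 7.13
eef_pos: [0.5666, 0.0162, 0.0729]
eef_rot: [-0.571, -0.418, 0.571, -0.418]
force: [-0.3, -0.5, -1.6]
opening: 0.0125
time_s: 7.38
eef_pos: [0.5667, 0.0163, 0.0715]
eef_rot: [0.571, 0.418, -0.57, 0.418]
force: [0.2, -0.1, -1.1]
opening: 0.013
t 7.38 pos [0.5667 0.0163 0.0715] yang -17.59 down [ 0.  0. -1.] F [ 0.2 -0.1 -1.1] M [ 0.09 -0.04 -0.02] op 0.013 q7 -0.72
units [0.01  0.002 0.   ]
```

The foot is about 3.5 mm below the drive face with no force, so it's in the hole. I'll keep pushing gently.

```bash
python3 -m jog '[[0.008,0,0,0,0],[0.016,0,0,0,0],[0.016,0,0,0,0]]'; python3 -m jog '[[0.008,0,0,0,0],[0.016,0,0,0,0],[0.016,0,0,0,0]]';  python3 -c "
from h import *
st([.567,.0162,.06])"
```

```text
time_s: 7.63
eef_pos: [0.5666, 0.0163, 0.069]
eef_rot: [0.571, 0.418, -0.57, 0.418]
force: [0.8, -0.7, -2.0]
opening: 0.0132
time_s: 7.88
eef_pos: [0.5666, 0.0164, 0.0666]
eef_rot: [0.571, 0.418, -0.57, 0.418]
force: [0.2, 1.1, -1.5]
opening: 0.0129
t 7.88 pos [0.5666 0.0164 0.0666] yang -17.58 down [ 0.  0. -1.] F [ 0.2  1.1 -1.5] M [ 0.25 -0.16 -0.  ] op 0.0129 q7 -0.72
units [0.044 0.003 0.   ]
```

```bash
python3 -m jog '[[0.008,0,0,0,0],[0.016,0,0,0,0],[0.016,0,0,0,0]]'; python3 -m jog '[[0.008,0,0,0,0],[0.014,0,0,0,0],[0.014,0,0,0,0]]';  python3 -c "
from h import *
st([.567,.0162,.06])"
```

```text
time_s: 8.13
eef_pos: [0.5666, 0.0163, 0.0642]
eef_rot: [0.571, 0.418, -0.571, 0.418]
force: [-0.7, 0.2, -1.9]
opening: 0.0131
time_s: 8.38
eef_pos: [0.5666, 0.0163, 0.0621]
eef_rot: [0.571, 0.418, -0.571, 0.418]
force: [0.5, 1.6, -2.2]
opening: 0.0129
t 8.38 pos [0.5666 0.0163 0.0621] yang -17.59 down [ 0.  0. -1.] F [ 0.5  1.6 -2.2] M [ 0.27 -0.19 -0.02] op 0.0129 q7 -0.72
units [0.014 0.002 0.   ]
```

```bash
python3 -m jog '[[0.004,0,0,0,0],[0.008,0,0,0,0],[0.008,0,0,0,0]]'; python3 -m jog '[[0.004,0,0,0,0],[0.006,0,0,0,0],[0.006,0,0,0,0]]';  python3 -c "
from h import *
st([.567,.0162,.06])"
```

```text
time_s: 8.63
eef_pos: [0.5667, 0.0163, 0.0611]
eef_rot: [0.571, 0.418, -0.571, 0.418]
force: [0.3, 1.8, -0.7]
opening: 0.0132
time_s: 8.88
eef_pos: [0.5668, 0.0163, 0.061]
eef_rot: [0.571, 0.417, -0.571, 0.418]
force: [-2.2, 0.9, 7.2]
opening: 0.013
t 8.88 pos [0.5668 0.0163 0.061 ] yang -17.59 down [ 0. -0. -1.] F [-2.2  0.9  7.2] M [0.27 0.54 0.03] op 0.013 q7 -0.72
units [0.006 0.001 0.001]
```

Seated: 7 N at the bottom with TCP z 0.061, as predicted. Now turning clockwise in stages.

```bash
python3 -m jog '[[-0.003,0,0,0.1,0],[-0.003,0,0,0.2,0],[-0.003,0,0,0.3,0],[-0.003,0,0,0.4,0],[-0.003,0,0,0.5,0],[-0.003,0,0,0.5,0]]'; python3 -c "
from h import *
st([.567,.0162,.061])"; python3 -m jog '[[0,0,0,0.1,0],[0,0,0,0.2,0],[0,0,0,0.3,0],[0,0,0,0.4,0],[0,0,0,0.5,0],[0,0,0,0.5,0]]'; python3 -c "
from h import *
st([.567,.0162,.061])"
```

```text
time_s: 9.38
eef_pos: [0.5678, 0.0167, 0.0611]
eef_rot: [0.619, 0.343, -0.618, 0.343]
force: [3.2, 2.3, 0.5]
opening: 0.013
t 9.38 pos [0.5678 0.0167 0.0611] yang -31.98 down [ 0.002  0.    -1.   ] F [3.2 2.3 0.5] M [ 0.47 -0.61  0.1 ] op 0.013 q7 -0.93
units [ 0.001 -0.003  0.005]
time_s: 9.88
eef_pos: [0.5681, 0.0165, 0.0611]
eef_rot: [0.657, 0.263, -0.655, 0.264]
force: [3.7, 1.9, -2.3]
opening: 0.0129
t 9.88 pos [0.5681 0.0165 0.0611] yang -46.23 down [ 0.003  0.    -1.   ] F [ 3.7  1.9 -2.3] M [ 0.42 -1.1   0.17] op 0.0129 q7 -1.14
units [ 0.001 -0.003  0.007]
```

```bash
python3 -m jog '[[0,-0.002,0.003,0.1,0],[0,-0.003,0.006,0.2,0],[0,-0.003,0.006,0.3,0],[0,-0.003,0.006,0.4,0],[0,-0.003,0.006,0.5,0],[0,-0.003,0.006,0.5,0]]'; python3 -c "
from h import *
st([.567,.0162,.061])"; python3 -m jog '[[0,0,0,0.1,0],[0,0,0,0.2,0],[0,0,0,0.3,0],[0,0,0,0.4,0],[0,0,0,0.5,0],[0,0,0,0.5,0]]'; python3 -c "
from h import *
st([.567,.0162,.061])"
```

```text
time_s: 10.38
eef_pos: [0.5682, 0.0163, 0.0611]
eef_rot: [0.686, 0.18, -0.682, 0.18]
force: [7.4, 1.7, -5.2]
opening: 0.0129
t 10.38 pos [0.5682 0.0163 0.0611] yang -60.53 down [ 0.005  0.001 -1.   ] F [ 7.4  1.7 -5.2] M [ 0.41 -1.86  0.15] op 0.0129 q7 -1.35
units [ 0.001 -0.003  0.007]
time_s: 10.88
eef_pos: [0.5685, 0.016, 0.0612]
eef_rot: [0.703, 0.093, -0.699, 0.093]
force: [8.2, 1.3, -5.4]
opening: 0.0131
t 10.88 pos [0.5685 0.016  0.0612] yang -74.86 down [ 0.006  0.    -1.   ] F [ 8.2  1.3 -5.4] M [ 0.29 -2.06  0.1 ] op 0.0131 q7 -1.56
units [ 0.001 -0.004  0.01 ]
```

Side force of about 8 N means my x correction was the wrong way, so I'm easing +x while turning.

```bash
python3 -m jog '[[0,0,-0.006,0.1,0],[0,0,-0.012,0.2,0],[0,0,-0.012,0.3,0],[0,0,-0.012,0.4,0],[0,0,-0.012,0.5,0],[0,0,-0.012,0.5,0]]'; python3 -c "
from h import *
st([.567,.0162,.061])"; python3 -m jog '[[0,0,0,0.08,0],[0,0,0,0.16,0],[0,0,0,0.24,0],[0,0,0,0.3,0],[0,0,0,0.3,0]]'; python3 -c "
from h import *
st([.567,.0162,.061])"
```

```text
time_s: 11.38
eef_pos: [0.5691, 0.0157, 0.0611]
eef_rot: [0.708, 0.005, -0.706, 0.005]
force: [4.6, 0.1, -2.0]
opening: 0.0127
t 11.38 pos [0.5691 0.0157 0.0611] yang -89.22 down [ 0.003 -0.001 -1.   ] F [ 4.6  0.1 -2. ] M [-0.06 -1.25  0.08] op 0.0127 q7 -1.76
units [ 0.001 -0.003  0.014]
time_s: 11.8
eef_pos: [0.5692, 0.0155, 0.0611]
eef_rot: [0.707, -0.048, -0.704, -0.048]
force: [4.8, -0.6, -1.4]
opening: 0.0129
t 11.8 pos [0.5692 0.0155 0.0611] yang -97.76 down [ 0.003 -0.001 -1.   ] F [ 4.8 -0.6 -1.4] M [-0.27 -1.35  0.07] op 0.0129 q7 -1.88
units [ 0.001 -0.002  0.015]
```

```bash
python3 -m jog '[[0,0,-0.005,0.06,0],[0,0,-0.008,0.12,0],[0,0,-0.008,0.18,0],[0,0,-0.008,0.18,0]]'; python3 -c "
from h import *
st([.567,.0162,.061])"; python3 -m jog '[[0,0,0,0.05,0],[0,0,0,0.1,0],[0,0,0,0.1,0]]'; python3 -c "
from h import *
st([.567,.0162,.061])"
```

```text
time_s: 12.13
eef_pos: [0.5693, 0.0154, 0.0611]
eef_rot: [0.703, -0.081, -0.702, -0.08]
force: [3.9, -2.9, 3.6]
opening: 0.0129
t 12.13 pos [0.5693 0.0154 0.0611] yang -103.09 down [ 0.001 -0.001 -1.   ] F [ 3.9 -2.9  3.6] M [-0.76 -0.94  0.1 ] op 0.0129 q7 -1.96
units [ 0.    -0.002  0.016]
time_s: 12.38
eef_pos: [0.5693, 0.0153, 0.061]
eef_rot: [0.701, -0.098, -0.7, -0.098]
force: [5.1, -4.3, 2.9]
opening: 0.0128
t 12.38 pos [0.5693 0.0153 0.061 ] yang -105.95 down [ 0.002 -0.001 -1.   ] F [ 5.1 -4.3  2.9] M [-0.97 -1.06  0.13] op 0.0128 q7 -2.0
units [ 0.    -0.001  0.016]
```

```bash
for i in 1; do python3 -m jog '[[0,0,0,0.05,0],[0,0,0,0.1,0],[0,0,0,0.1,0]]'; done; python3 -c "
from h import *
st()"; python3 -m jog '[[0,0,0,0.05,0],[0,0,0,0.1,0],[0,0,0,0.1,0]]'; python3 -c "
from h import *
st()
a=capture('side')[130:230,180:300]
cv2.imwrite('pics/r.png',cv2.resize(a[:,:,::-1],(720,600),interpolation=cv2.INTER_CUBIC))"
```

```text
time_s: 12.63
eef_pos: [0.5693, 0.0153, 0.061]
eef_rot: [0.698, -0.116, -0.697, -0.115]
force: [4.1, -3.9, 3.5]
opening: 0.013
t 12.63 pos [0.5693 0.0153 0.061 ] yang -108.82 down [ 0.002 -0.001 -1.   ] F [ 4.1 -3.9  3.5] M [-0.89 -1.08  0.09] op 0.013 q7 -2.04
time_s: 12.88
eef_pos: [0.5693, 0.0152, 0.0611]
eef_rot: [0.695, -0.133, -0.694, -0.133]
force: [4.8, -3.6, 3.6]
opening: 0.0131
t 12.88 pos [0.5693 0.0152 0.0611] yang -111.69 down [ 0.002 -0.001 -1.   ] F [ 4.8 -3.6  3.6] M [-0.99 -1.04  0.13] op 0.0131 q7 -2.08
```

View pics/r.png

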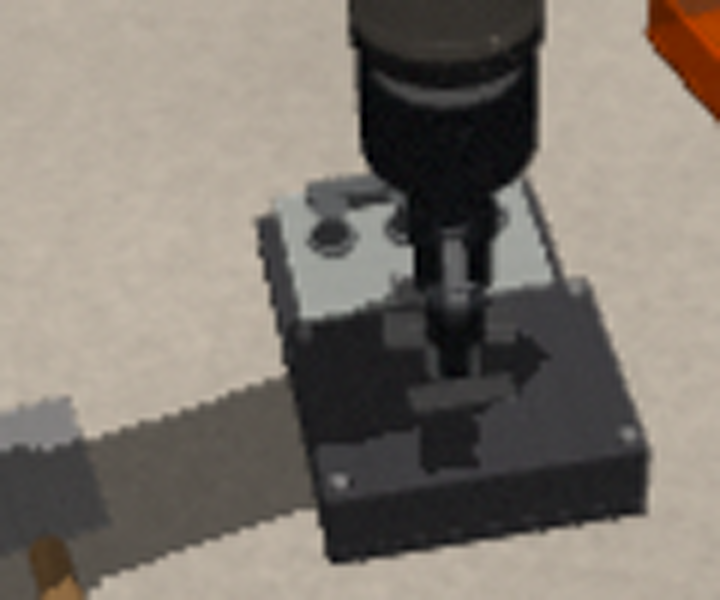

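The picture shows the gripper over the slot and the key's bar end at crop (405,330); the finger is hidden under the cover. Torque is still the plain turning 0.12 N m, so I continue in small steps until it rises.

```bash
python3 -m jog '[[0,0,0,0.05,0],[0,0,0,0.08,0],[0,0,0,0.08,0]]';python3 -c "
from h import *
st()"; python3 -m jog '[[0,0,0,0.05,0],[0,0,0,0.08,0],[0,0,0,0.08,0]]'; python3 -c "
from h import *
st()"
```

```text
time_s: 13.18
eef_pos: [0.5693, 0.0151, 0.061]
eef_rot: [0.692, -0.147, -0.691, -0.147]
force: [4.3, -3.6, 2.7]
opening: 0.0131
t 13.18 pos [0.5693 0.0151 0.061 ] yang -113.96 down [ 0.002 -0.001 -1.   ] F [ 4.3 -3.6  2.7] M [-1.   -1.08  0.11] op 0.0131 q7 -2.11
time_s: 13.43
eef_pos: [0.5694, 0.0151, 0.061]
eef_rot: [0.689, -0.161, -0.688, -0.16]
force: [4.3, -4.1, 3.0]
opening: 0.0128
t 13.43 pos [0.5694 0.0151 0.061 ] yang -116.24 down [ 0.002 -0.001 -1.   ] F [ 4.3 -4.1  3. ] M [-1.06 -1.1   0.2 ] op 0.0128 q7 -2.15
```

```bash
python3 -m jog '[[0,0,0,0.04,0],[0,0,0,0.06,0],[0,0,0,0.06,0]]';python3 -c "
from h import *
st()"; python3 -m jog '[[0,0,0,0.04,0],[0,0,0,0.06,0],[0,0,0,0.06,0]]'; python3 -c "
from h import *
st()"
```

```text
time_s: 13.68
eef_pos: [0.5694, 0.015, 0.061]
eef_rot: [0.687, -0.171, -0.686, -0.17]
force: [4.4, -4.6, 3.2]
opening: 0.0132
t 13.68 pos [0.5694 0.015  0.061 ] yang -117.92 down [ 0.002 -0.001 -1.   ] F [ 4.4 -4.6  3.2] M [-1.14 -1.06  0.32] op 0.0132 q7 -2.17
time_s: 13.93
eef_pos: [0.5694, 0.0149, 0.061]
eef_rot: [0.684, -0.181, -0.683, -0.18]
force: [4.6, -4.3, 2.9]
opening: 0.0128
t 13.93 pos [0.5694 0.0149 0.061 ] yang -119.62 down [ 0.002 -0.001 -1.   ] F [ 4.6 -4.3  2.9] M [-1.15 -1.11  0.42] op 0.0128 q7 -2.19
```

The torque rises steadily (0.11, 0.20, 0.32, 0.42 N m) with no further give, so the clamp is at its stop. I'll relax the twist and side force, then release.

```bash
python3 -m jog '[[0,0.002,-0.004,-0.06,0],[0,0.002,-0.007,-0.12,0],[0,0.002,-0.007,-0.14,0],[0,0.002,-0.007,-0.14,0]]';python3 -c "
from h import *
st()"; python3 -m jog '[[0,0,0,0,0.3],[0,0,0,0,0.6],[0,0,0,0,0.8],[0,0,0,0,0.8],[0,0,0,0,0.8],[0,0,0,0,0.8],[0,0,0,0,0.8],[0,0,0,0,0.8]]'; python3 -c "
from h import *
st()"
```

```text
time_s: 14.27
eef_pos: [0.5695, 0.015, 0.061]
eef_rot: [0.69, -0.157, -0.689, -0.156]
force: [3.1, -2.1, 4.8]
opening: 0.0131
t 14.27 pos [0.5695 0.015  0.061 ] yang -115.57 down [ 0. -0. -1.] F [ 3.1 -2.1  4.8] M [-0.69 -0.66  0.04] op 0.0131 q7 -2.14
time_s: 14.93
eef_pos: [0.5692, 0.0155, 0.0605]
eef_rot: [-0.689, 0.156, 0.69, 0.156]
force: [1.0, 0.3, -0.1]
opening: 0.0682
t 14.93 pos [0.5692 0.0155 0.0605] yang -115.57 down [-0. -0. -1.] F [ 1.   0.3 -0.1] M [-0.01 -0.02  0.  ] op 0.0682 q7 -2.14
```

Released. I'll raise straight up, move away towards the robot's right, and look.

```bash
python3 -m jog '[[-0.1,0,0,0,0.8],[-0.3,0,0,0,0.8],[-0.55,0,0,0,0.8],[-0.8,0,0,0,0.8],[-1,0,0,0,0.8],[-1,0,0,0,0.8]]'; python3 -m jog '[[0,0.28,0,0,0.8],[0,0.55,0,0,0.8],[0,0.8,0,0,0.8],[0,1,0,0,0.8],[0,1,0,0,0.8]]'; python3 -m jog '[[0,0.28,0,0,0.8],[0,0.55,0,0,0.8],[0,0.8,0,0,0.8],[0,0.8,0,0,0.8]]'; python3 -c "
from h import *
st()
a=capture('side')[140:240,200:300];b=capture('top')[130:230,180:310]
f=lambda i,w:cv2.resize(i[:,:,::-1],(w,400),interpolation=cv2.INTER_CUBIC)
cv2.imwrite('pics/e.png',np.hstack([f(a,380),f(b,420)]))"
```

```text
time_s: 15.43
eef_pos: [0.5732, 0.0157, 0.2175]
eef_rot: [0.693, -0.155, -0.686, -0.158]
force: [1.2, -0.2, 0.2]
opening: 0.0684
time_s: 15.85
eef_pos: [0.5011, -0.1268, 0.2105]
eef_rot: [-0.688, 0.161, 0.689, 0.159]
force: [-0.2, -0.2, 0.1]
opening: 0.0681
time_s: 16.18
eef_pos: [0.4486, -0.2355, 0.2106]
eef_rot: [-0.688, 0.161, 0.689, 0.159]
force: [-0.8, -0.6, 0.8]
opening: 0.0684
t 16.18 pos [ 0.4486 -0.2355  0.2106] yang -116.18 down [-0.002 -0.003 -1.   ] F [-0.8 -0.6  0.8] M [-0.07 -0.04 -0.02] op 0.0684 q7 -1.62
```

View pics/e.png

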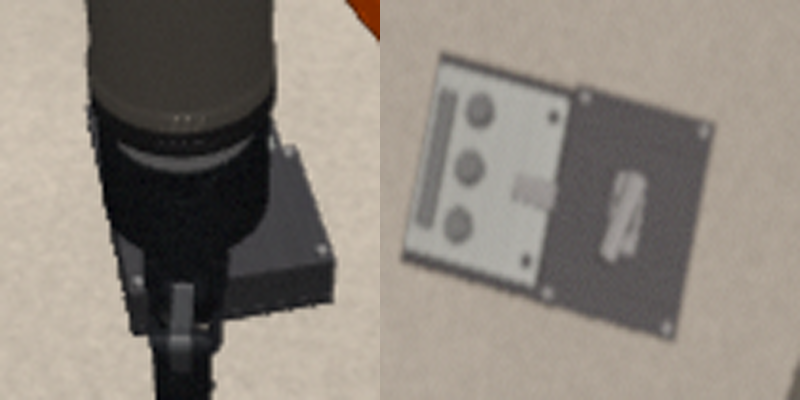

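Top view shows the bar standing over the slot and the swing finger over the platform at crop (535,190). The arm blocks the side view, so I'll move on a bit for one closer check.

```bash
python3 -m jog '[[0,0.28,0,0,0.8],[0,0.55,0,0,0.8],[0,0.8,0,0,0.8],[0,1,0,0,0.8],[0,1,0,0,0.8]]'; python3 -c "
from h import *
st()
a=capture('side')[150:230,210:290];b=capture('top')[155:205,215:275]
f=lambda i,w,h:cv2.resize(i[:,:,::-1],(w,h),interpolation=cv2.INTER_CUBIC)
cv2.imwrite('pics/e2.png',np.hstack([f(a,320,400),f(b,480,400)]))"
```

```text
time_s: 16.7
eef_pos: [0.3854, -0.3682, 0.2108]
eef_rot: [-0.689, 0.16, 0.689, 0.158]
force: [0.4, -0.3, -0.0]
opening: 0.0679
t 16.7 pos [ 0.3854 -0.3682  0.2108] yang -115.94 down [-0.001 -0.003 -1.   ] F [ 0.4 -0.3 -0. ] M [-0.05 -0.02  0.02] op 0.0679 q7 -1.3
```

View pics/e2.png

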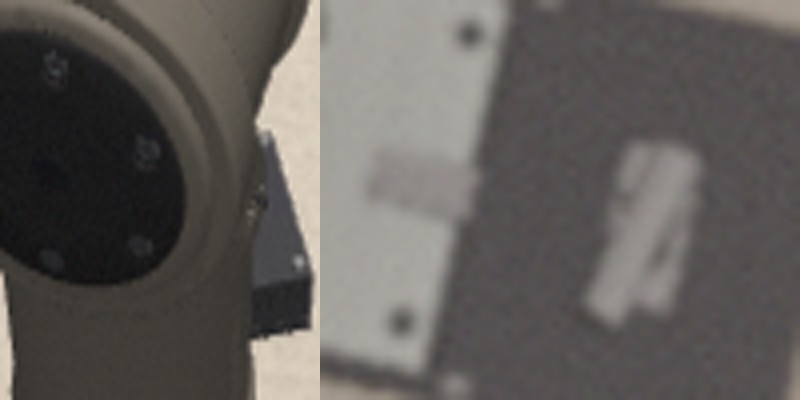

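```bash
python3 - <<'E'
from h import *
cr=lambda p:(np.array(p,float)-[320,0]+.5)/8-.5+[215,155]
c=np.array([.5735,.0144]);y=-.211;R=np.array([[np.cos(y),-np.sin(y)],[np.sin(y),np.cos(y)]])
F=(ray("top",cr([(370,175),(472,197)]),.034)[:,:2]-c)@R
for h in([-.0067,.0004],[-.0045,0]):
    q=F[0]-h;print("drive",np.arctan2(q[1],-q[0]),np.linalg.norm(q))
q=F[0]-F[1];print("drive dir",np.arctan2(q[1],-q[0]))
B=ray("top",cr([(640,146),(700,152),(612,328),(583,308)]),.089)
B=ray("top",cr([(672,150),(602,315)]),.089)
print("bar",B.mean(0),np.linalg.norm(B[0]-B[1]),"base",(B.mean(0)[:2]-c)@R,np.degrees(np.arctan2(*(B[0]-B[1])[[1,0]])))
E
```

```text
drive 1.590441506992277 0.09515248577018867
drive 1.5673333633531892 0.09553469794456636
drive dir 1.5581881275477798
bar [0.56756897 0.0176493  0.089     ] 0.057142194746288524 base [-0.00648001  0.00193505] -22.060901520527
```

```bash
python3 -c "
from rig import *
print(sign_off())"
```

```text
the job is handed in; nothing more can be done
None
```

The clamp is locked: I turned the key clockwise to the stop, let go and handed the job in after about 17 s of robot time. The key is standing fully home in the drive.

- **Key and hole:** I lifted the steel T-key from the larger black holder and lowered it into the hole, about 7 mm from the slot centre towards the base's -x. It went in on the first try, with no contact force until it touched bottom at 7 N.
- **Turning:** the torque stayed at 0.2 N m or below until the stop, then climbed to 0.42 N m. I took that as the stop, relaxed the twist and opened the gripper. Side force peaked at about 8 N when one of my sideways corrections went the wrong way; I reversed it.
- **Last checks (top view):** the swing finger lies over the platform, giving a drive angle of 1.56 to 1.59 rad. The bar is centred over the hole to within about 2 mm. The gripper was clear, with no contact force.
- **Weak points:** the arm blocked the final side view, so "upright and home" rests on the top view and the height and force readings at the bottom. The bar's angle in the last picture is rough: -22°, against -26° expected. I kept clear of the bystanders but did not re-measure them at the end.

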